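Fit the charged battery pack to the portable photometer

TASK

Fetch the charged battery pack for the photometer: press the orange catch of the charger so that the pack springs free and slide it out of its dovetail. Then slide it, terminals first, into the empty shoe on the photometer's side until it is fully home and the catch there clicks up and holds it, and let go. Feel your way, never ram or jam the pack or force a catch, and leave the bottle, the tube rack and the beaker where they are.

Things in the scene. Friction and masses are not known exactly. Their poses are not given: they have to be found in the camera images.
- charger: Black desk charger, fixed on the bench, with a grey battery shoe. Origin: on the bench under the shoe's centre line, in the plane of the stop face. +x is the level direction in which a pack is slid in, z up. Housing x 15 to 90 mm, y -55 to 55, 54 high. The shoe lies at negative x: flat deck x -110 to 0, 64 wide, its top at z 28; two undercut rails x -58 to 0, 8.5 high, 58 wide over their outsides.
- charger_tab (a point): Centre of the top of the orange thumb tab of the charger's catch, 31 mm (x) by 28 mm (y), beyond the deck's outer end: at x -127.5, y 0, z 26.5 mm in the charger's frame, 54 mm out from the near end of the latched pack. Pressed straight down. It carries a steel tooth that holds the pack by a pocket in its foot.
- charger_catch (a joint): How far the charger's catch is pressed, m: 0 up, 0.008 bottom. Sprung: 2 N to start, 4.5 N at 5 mm, 6 N at the bottom. From 5 mm on the pack is free and a spring pin (4 N) slowly moves it 9 to 10 mm out; hold the tab down for 0.5 s. The catch then stays down under the pack, and the pack slides out freely along the rails (75 mm from its latched place until the foot is clear of the rails).
- pack_mid (a point): Centre, half-way up, of the battery pack (blue top, four green lamps), latched in the charger at first. 72 mm long (x), 46 wide (y), 52 high, about 0.28 kg. +x is the end with brass terminals and a brass stripe on top, pointing into the shoe. The upper 42 mm are a plain block 72 x 46; below is the dovetail foot, 36 wide, 10 high, as long as the block. Best taken across its width, high up.
- photometer: White photometer, fixed on the bench, with an empty shoe like the charger's. Origin: on the bench under the shoe's centre line; +x is the slide-in direction, z up. Housing x 14 to 189 mm, y -110 to 110, 98 high (cap 111). Shoe, nominally: stop face (black block, 13 to 39 mm above the deck) at x 0, rails x -58 to 0, flared mouth x -72 to -58, deck x -110 to 0, its top at z 28, tab x -143 to -112.
- mouth (a point): A mark fixed to the photometer at x -72 mm, y 0, z 28: nominal middle of the shoe's mouth at deck height, axes as photometer. The shoe is clamped in slots: all of it (stop, rails, mouth, deck, catch) may sit up to 10 mm farther in or out along x than stated, which no reading tells. Sideways and in height it is true. The mouth guides 4 mm sideways error; play in rails: 0.8 each side, 1.4 up.
- catch (a joint): How far the photometer's catch is pressed, m: 0 up, 0.008 bottom; springs as the charger's. A pack sliding in presses it down itself (3 to 5 N) from 33 mm before the stop on. From 9 mm before the stop a spring pin adds 2 to 5 N: 6 to 10 N in all. 1.5 mm before the stop the catch snaps up and holds the pack, its centre 37.5 mm out from the stop. Not clicked, the pin pushes the pack out again.
- terminals (a joint): How far the photometer's sprung terminal block, whose face is the stop for the pack's end, is pushed in, m: 0 at rest, 0.0025 bottom. It gives from 3 N on, by 8 N a mm, on top of the 8 N or so that pin and rails take. A latched pack does not press on it. Pushing it in by more than 1.5 mm (15 N on the block, some 23 N on the pack) is ramming and strains the contacts.
- reagent: Amber reagent bottle, 60 mm across, 135 mm high, a bystander. Origin: centre of its underside.
- tube_rack: Blue rack of test tubes, 60 by 180 mm, 100 mm high, a bystander. Origin: centre of its underside.
- beaker: Glass beaker, 68 mm across, 85 mm high, a bystander. Origin: centre of its underside.
Things that resemble listed ones, but are neither listed nor needed, are in the scene too. What is meant by the part that bears pack_mid is not pink or purple, and is the smaller of those in its own colour.

How it is judged:
On the way, in this order (a step that is already met when the one before it is completed fails the run):
1. the charger's catch is pressed and the pack springs back off it (value of joint charger_catch above 0.0025 m and x of pack_mid in the frame of charger below -0.042 m), for 0.1 s.
2. the pack is out of the charger's shoe (distance between pack_mid and charger above 0.13 m), for 0.1 s.
At the end, for the whole second after the job is handed in: The pack sits on the photometer's shoe, within 4 mm of its centre line and parallel to it, so far in that the catch has snapped up behind it (within 1.5 mm of fully up; this is possible only within 2 mm of the stop), at rest and let go (x of pack_mid in the frame of photometer between -0.05 and -0.0245 m and y of pack_mid in the frame of photometer between -0.004 and 0.004 m and z of pack_mid in the frame of photometer between 0.051 and 0.0575 m and angle between the x axis of pack_mid and the x axis of photometer, either way round below 0.08 rad and value of joint catch below 0.0015 m and linear speed of pack below 0.02 m/s); the robot touches nothing.
It fails at once if the pack is rammed home: it pushes the photometer's sprung terminal block in by more than 1.5 mm (about 15 N on the block) (value of joint terminals above 0.0015 m).
It fails at once if the pack is jammed: the contact forces between it and the photometer, or it and the charger, add up to more than 150 N (contact force between pack and photometer above 150 N or contact force between pack and charger above 150 N).
It fails at once if the robot presses on the charger, the photometer or a catch with more than 25 N (contact force between any of the fingers, the arm and charger above 25 N or contact force between any of the fingers, the arm and photometer above 25 N).
It fails at once if the bottle, the tube rack or the beaker is moved by more than 15 mm or tipped (distance of any of reagent, tube_rack, beaker from where it was at the start of the episode above 0.015 m or angle between any of reagent, tube_rack, beaker's own z axis and vertical above 0.3 rad).
It also fails if it takes over 58 s, if anything falls off the work surface, if the arm or the gripper's body presses on something with over 40 N, if the wrist force passes 120 N, or if a joint passes its speed limit or range.

ROBOT

A 6-joint arm with a two-finger parallel gripper is mounted at the origin on the work surface. World frame = base frame: x ahead of the robot, y to its left, z up, the work surface at z = 0. Lengths are in m, angles in rad, forces in N, time in s.
With the tool pointing down it reaches from about 0.4 to 0.825 m from the base axis. Payload 7 kg.
Tool frame: the origin (TCP) lies at the very end of the fingers, on their centre line; the grasp point (between the pads) lies 19 mm behind it (arm.pinch_z is the z of the grasp point in the tool frame, in m); z points along the fingers, y is the direction in which the jaws open and shut (so a half turn about z gives the same grasp; the last joint's range is limited). The gripper opens to 88 mm and grips with 3 to 60 N. Pads are 19 mm wide; open, the fingers measure 130 mm over their backs; the gripper's body (78 mm by 193 mm) begins 47 mm behind the grasp point.
Start: joints at [1.444, 0.359, 0.012, 0, -1.224, -0.288], TCP at [0.272, 0.618, 0.227] pointing down, gripper open.
Joint ranges: [-3.07, 3.07], [-1.43, 2.12], [-1.02, 1.25], [-3.03, 1.67], [-3.05, -0], [-3.03, 3.03]. Speed limits (rad/s): [2.39, 2.39, 3.01, 3.14, 3.14, 3.14].

INTERFACE

Orientations are given as [roll, pitch, yaw] about the fixed x, y, z axes, in that order (R = Rz(yaw) Ry(pitch) Rx(roll)).
In Python, from station import arm gives the robot as it stands.
- The arm moves only by the tool drive_tool, never from a script. Its argument "targets" is a list of rows, each a list of 6 numbers: the shift along the world's x, y, z in units of 0.04 m (1.0 is 0.04 m), then the turn, a rotation vector about the world's x, y, z in units of 6 degrees (1.0 is 6 degrees). In form: [[x, y, z, wx, wy, wz], ...]. A call has 1 to 5 rows; each row shifts and turns the commanded pose from where the row before left it; what a row does not reach is not made up. A row lasts 1/8 s, in which the tool goes at most 62.5 mm and 10.7 degrees, less where a joint would pass 70% of its speed; a pose out of reach is approached as far as the arm can. A call with a number of a shift or a turn outside -1 to 1 is refused whole. A call with a gripper value outside its range is refused whole. "claw" is the opening, from 0 (shut) to 1 (fully open), set as the call begins (left out, the last holds). The fingers move at their own pace and stop on an object; "newtons" is the grip in N (left out, the last holds). Time passes only in rows, so rows that do not move let the fingers close. It gives the time, the measured TCP pose, the force and the opening at its end, in the units of the state.
- arm.get_state(): the state, without advancing time (a new reading comes with each control period).
- arm.grab_frame(name): name is "scene" or "top" or "wrist"; returns (picture, depth): 384x512x3 uint8, red, green, blue; 384x512 float32, m along the optical axis (not along the pixel's ray), 0 where there is no reading.
- arm.get_calibration(name): a dict with "mtx" (3x3 intrinsics, pixels), "origin" and "rotation" of the camera in the world. Camera axes: x right, y up, looking along -z (the intrinsics and any distortion apply to the point x, -y, -z); pixel columns grow to the right and rows downward; lengths in m; the calibration is good to about 2 mm. A picture is of the moment at which its call begins: read the wrist's pose just before it. get_calibration takes no time and is no camera call; for the wrist camera it gives the pose at the moment of the call.
- arm.job_done(): hands the job in, once; it reports no verdict.
Trained networks look in the newest picture that a camera, given by its name, has taken for a name from the list of things; names that differ only in an ending like _2 or _b are one class to them, and where a whole thing is asked for, a point or a joint stands for the part that bears it (a point fixed in the world has none). Each returns a list of dicts, best first, with "score" (0 to 1); they miss things now and then, are a little off and sometimes report something else, mostly with a low value. They report only what shows in the picture. A call takes as long as a camera call. They do not tell look-alikes from the thing itself.
- arm.search_frame(target, camera): "point" ([x, y, z] in m, in the coordinates of the camera as it stood for that picture, good to about 4 mm: the middle of the surface that is visible of it).
- arm.cut_out(target, camera): "pixels" (384x512 bool, what is visible of it).
- arm.landmark_of(target, camera): "point" ([x, y, z] in m, in the coordinates of the camera as it stood for that picture, good to about 4 mm: a listed point, or the origin of a listed thing).
The state is a dict: "t": time; "q": joint angles; "qd": joint speeds; "joint_efforts": joint torques, N m; "eef_pos": TCP position; "ee_rot": TCP orientation; "force": force on the tool from outside, world axes, zero at the start; "moment": the same for the moment, N m; "width": finger opening in m.
Only numpy, scipy, OpenCV 4.12 (cv2) and the standard library are available. Lean on these libraries where they do the work, as an engineer would, in place of code of your own. Each camera call takes 0.05 s, during which the arm holds its last target. There are 200 camera calls.

## Working session

There is one attempt and no reset: what is moved stays moved. The work goes in short steps, Python scripts to look and compute and a tool call to move; the robot and the scene stay as the last step left them, time stands still between calls to the robot, and variables do not carry over. Pictures are saved under pics/ and viewed, about 8 in all and at most 12, crops included, and the job is handed in when it is done.

Besides the shell and the picture viewer there is one more tool, called after "Call:" by a JSON object that holds its "api" and its "payload", one argument or row to a line. drive_tool: Moves the arm, as the interface text tells. Shifts and turns lie within -1 to 1; 1 stands for 0.04 m of shift or 6 degrees of turn. Its arguments: {"type":"object","properties":{"targets":{"type":"array"},"claw":{"type":"number"},"newtons":{"type":"number"}},"required":["targets"]}

```bash
mkdir -p pics; ls
cat > h.py <<'E'
import numpy as np, cv2
from station import arm
def w(cam,p,c=None):
    c=c or arm.get_calibration(cam); return np.array(c['rotation'])@np.array(p)+np.array(c['origin'])
def cloud(cam,d,c=None):
    c=c or arm.get_calibration(cam); K=np.array(c['mtx']); v,u=np.indices(d.shape)
    P=np.stack([(u-K[0,2])/K[0,0]*d,-(v-K[1,2])/K[1,1]*d,-d],-1)
    return P@np.array(c['rotation']).T+np.array(c['origin'])
E
python3 - <<'E'
from h import *
ims=[]
for cam in ['scene','top']:
    im,d=arm.grab_frame(cam); ims.append(im)
    print(cam,np.round(arm.get_calibration(cam)['origin'],3), list(arm.get_calibration(cam)))
    for t in ['charger','charger_tab','pack_mid','photometer','mouth','reagent','tube_rack','beaker']:
        print(t,[(round(r['score'],2),np.round(w(cam,r['point']),4).tolist()) for r in arm.landmark_of(t,cam)])
cv2.imwrite('pics/a.png',cv2.resize(np.vstack(ims)[:,:,::-1],None,fx=.78,fy=.78,interpolation=cv2.INTER_AREA))
cv2.imwrite('pics/a_top.png',ims[1][:,:,::-1])
cv2.imwrite('pics/a_scene.png',ims[0][:,:,::-1])
s=arm.get_state();print(s)
E
```

```text
pics
scene [ 1.195 -0.424  1.033] ['mtx', 'origin', 'rotation']
charger [(0.95, [-0.1259, -1.7452, -0.2877])]
charger_tab [(0.52, [-0.1941, -1.8134, -0.3559])]
pack_mid [(0.96, [-0.1079, -1.7272, -0.2697]), (0.67, [-0.3192, -1.9385, -0.481]), (0.56, [-0.1225, -1.7417, -0.2842])]
photometer [(0.64, [-0.0159, -1.6352, -0.1777])]
mouth [(0.72, [-0.0186, -1.6379, -0.1804])]
reagent [(0.81, [-0.0174, -1.6367, -0.1792])]
tube_rack [(0.67, [0.0851, -1.5342, -0.0767])]
beaker [(0.77, [0.1214, -1.4978, -0.0403])]
top [ 0.385 -0.05   1.106] ['mtx', 'origin', 'rotation']
charger [(0.85, [2.1503, 1.7147, 2.8705])]
charger_tab [(0.65, [2.1056, 1.67, 2.8258])]
pack_mid [(0.96, [2.141, 1.7055, 2.8612]), (0.77, [2.0368, 1.6012, 2.757]), (0.61, [2.0596, 1.6241, 2.7798]), (0.59, [2.0503, 1.6147, 2.7705])]
photometer [(0.88, [2.1108, 1.6753, 2.831])]
mouth [(0.8, [2.0667, 1.6312, 2.7869])]
reagent [(0.82, [2.2087, 1.7731, 2.9289])]
tube_rack [(0.85, [2.1962, 1.7607, 2.9164])]
beaker [(0.8, [2.1816, 1.746, 2.9018])]
{'t': 0.9, 'q': array([ 1.44408859e+00,  3.58539078e-01,  1.18573450e-02,  8.86681242e-06,
       -1.22409417e+00, -2.88086788e-01]), 'qd': array([ 0.00038864,  0.001215  , -0.00032753, -0.00084447,  0.00189319,
        0.00066193]), 'joint_efforts': array([ 1.18423632e-03, -5.82355642e+01,  2.93294334e+01,  7.00302824e+00,
        1.23424048e-02, -2.45734304e-05]), 'eef_pos': array([0.27204293, 0.61770616, 0.22658367]), 'ee_rot': array([-3.14157070e+00, -2.19309051e-06, -4.14791516e-01]), 'force': array([ 0.19933723, -0.51673247, -1.35064879]), 'moment': array([ 0.03182022, -0.01375722,  0.00554481]), 'width': 0.08746866660130449}
```

The calibration's rotation is an RPY vector, not a matrix; I'll fix the helper.

```bash
cat > h.py <<'E'
import numpy as np, cv2
from scipy.spatial.transform import Rotation as Ro
from station import arm
def RT(c):
    r=np.array(c['rotation'],float); return (r if r.shape==(3,3) else Ro.from_euler('xyz',r).as_matrix()), np.array(c['origin'])
def w(cam,p,c=None):
    R,o=RT(c or arm.get_calibration(cam)); return R@np.array(p)+o
def cloud(cam,d,c=None):
    c=c or arm.get_calibration(cam); K=np.array(c['mtx']); v,u=np.indices(d.shape)
    P=np.stack([(u-K[0,2])/K[0,0]*d,-(v-K[1,2])/K[1,1]*d,-d],-1)
    R,o=RT(c); return P@R.T+o
def px(cam,P,c=None):
    c=c or arm.get_calibration(cam); R,o=RT(c); q=(np.array(P)-o)@R; K=np.array(c['mtx'])
    return np.stack([K[0,0]*q[...,0]/-q[...,2]+K[0,2], K[1,1]*-q[...,1]/-q[...,2]+K[1,2]],-1)
E
python3 - <<'E'
from h import *
for cam in ['scene','top']:
    c=arm.get_calibration(cam); print(cam,c['rotation'])
    im,d=arm.grab_frame(cam); np.savez(f'{cam}.npz',im=im,d=d)
    for t in ['charger','charger_tab','pack_mid','photometer','mouth','reagent','tube_rack','beaker']:
        print(t,[(round(r['score'],2),np.round(w(cam,r['point']),4).tolist(),np.round(px(cam,w(cam,r['point']))).tolist()) for r in arm.landmark_of(t,cam)])
E
```

```text
scene [0.65095121 0.01819291 1.01428917]
charger [(0.96, [0.5434, -0.1301, -0.0047], [232.0, 220.0])]
charger_tab [(0.54, [0.4613, -0.2233, 0.028], [189.0, 208.0]), (0.28, [0.7229, -0.3155, -0.0027], [204.0, 300.0])]
pack_mid [(0.95, [0.366, -0.0453, 0.0318], [226.0, 163.0]), (0.81, [0.5782, -0.3185, 0.0258], [177.0, 254.0]), (0.74, [0.3023, -0.2015, 0.0384], [172.0, 169.0]), (0.73, [0.5207, -0.1536, 0.0521], [219.0, 207.0])]
photometer [(0.77, [0.5628, 0.2214, 0.0017], [331.0, 174.0]), (0.7, [0.4602, -0.2227, 0.0333], [189.0, 207.0])]
mouth [(0.73, [0.558, 0.1528, 0.0295], [313.0, 176.0]), (0.29, [0.7219, -0.314, -0.0025], [204.0, 299.0])]
reagent [(0.74, [0.7237, -0.3158, -0.0034], [204.0, 300.0])]
tube_rack [(0.68, [0.7876, -0.1226, 0.0011], [280.0, 282.0]), (0.31, [0.7874, 0.0277, -0.0016], [325.0, 256.0])]
beaker []
top [ 0.13553553  0.00745302 -1.56673083]
charger []
charger_tab [(0.46, [0.4595, -0.222, 0.0229], [328.0, 223.0])]
pack_mid [(0.9, [0.3042, -0.2008, 0.0333], [321.0, 293.0]), (0.85, [0.5823, -0.3128, 0.025], [367.0, 170.0]), (0.81, [0.5192, -0.1579, 0.0539], [301.0, 196.0]), (0.63, [0.7911, 0.0287, -0.0007], [221.0, 87.0])]
photometer [(0.73, [0.5673, 0.2231, -0.0034], [139.0, 178.0])]
mouth [(0.58, [0.5513, 0.1504, 0.032], [166.0, 182.0]), (0.48, [0.5193, -0.155, 0.0549], [300.0, 195.0])]
reagent [(0.93, [0.7264, -0.3119, -0.0009], [362.0, 113.0])]
tube_rack [(0.9, [0.787, -0.1253, -0.0003], [285.0, 89.0])]
beaker [(0.78, [0.7917, 0.0285, -0.0027], [221.0, 87.0]), (0.2, [0.5531, 0.1528, 0.0303], [165.0, 182.0])]
```

View pics/a.png

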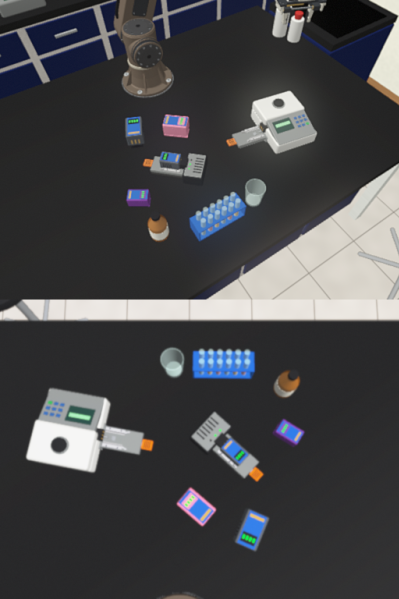

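Run:
```python
from h import *
for cam in ['top','scene']:
    f=np.load(cam+'.npz'); P=cloud(cam,f['d']); hsv=cv2.cvtColor(f['im'],cv2.COLOR_RGB2HSV)
    def rect(name,c,r,z0,z1,extra=None):
        m=(np.hypot(P[...,0]-c[0],P[...,1]-c[1])<r)&(P[...,2]>z0)&(P[...,2]<z1)
        if extra is not None: m&=extra
        q=P[m]
        if len(q)<10: print(cam,name,'few');return
        (cx,cy),(a,b),t=cv2.minAreaRect((q[:,:2]*1000).astype(np.float32))
        print(cam,name,len(q),'c',round(cx,1),round(cy,1),'size',round(a,1),round(b,1),'ang',round(t,2),'z',np.round(np.percentile(q[:,2],[5,50,95]),4))
    rect('pack',(.52,-.156),.06,.07,.09)
    rect('charger',(.575,-.095),.09,.045,.06)
    rect('photom',(.58,.32),.2,.085,.105)
    org=(hsv[...,0]>5)&(hsv[...,0]<20)&(hsv[...,1]>180)&(hsv[...,2]>120)
    rect('ctab',(.46,-.222),.04,.015,.04,org)
    rect('ptab',(.545,.095),.05,.015,.04,org)
    rect('pdeck',(.55,.15),.06,.022,.04)
print(arm.get_state()['t'])
```

```text
top pack 696 c 525.0 -146.9 size 90.3 46.4 ang 47.63 z [0.0761 0.0799 0.083 ]
top charger 1483 c 560.7 -108.1 size 130.6 110.1 ang 47.71 z [0.0484 0.0532 0.0568]
top photom 4729 c 551.6 328.0 size 175.4 151.9 ang 79.56 z [0.0868 0.0967 0.1005]
top ctab 166 c 458.2 -220.3 size 30.3 28.5 ang 46.16 z [0.023  0.0262 0.0293]
top ptab 160 c 543.7 100.3 size 29.5 28.2 ang 80.59 z [0.0225 0.0262 0.0294]
top pdeck 1207 c 553.0 149.3 size 119.6 64.5 ang 79.28 z [0.0242 0.028  0.0369]
scene pack 398 c 527.3 -147.2 size 94.4 49.4 ang 48.15 z [0.0714 0.0806 0.0839]
scene charger 874 c 561.8 -110.2 size 133.1 112.1 ang 47.37 z [0.0478 0.054  0.0576]
scene photom 1840 c 556.4 326.8 size 176.6 159.4 ang 79.35 z [0.0864 0.0969 0.1013]
scene ctab few
scene ptab few
scene pdeck 572 c 553.8 149.8 size 119.0 68.6 ang 79.84 z [0.0241 0.0287 0.0375]
1.8
```

The scene image shows the packs on the bench, with the latched one on the charger at about (300,196) in the top view. The pink, purple and standing packs are decoys. The photometer is on the left, and its mouth is at (166,182) in the top view. Next I move above the charger's tab.

Call:
{"api": "drive_tool", "payload": {
  "targets": [
    [0.3,-1,0,0,0,-1],
    [0.3,-1,0,0,0,-1],
    [0.3,-1,0,0,0,-1],
    [0.3,-1,0,0,0,-1],
    [0.3,-1,0,0,0,-1]
  ],
  "claw": 0,
  "newtons": 20
}}

```text
t: 2.42
eef_pos: [0.3323, 0.4165, 0.2268]
ee_rot: [-3.141, 0.0, -0.942]
force: [1.1, 0.3, -0.0]
width: 0.0434
```

Call:
{"api": "drive_tool", "payload": {
  "targets": [
    [0.3,-1,0,0,0,-1],
    [0.3,-1,0,0,0,-1],
    [0.3,-1,0,0,0,-1],
    [0.3,-1,0,0,0,-1],
    [0.3,-1,0,0,0,-1]
  ]
}}

```text
t: 3.05
eef_pos: [0.3923, 0.2165, 0.2269]
ee_rot: [-3.141, 0.001, -1.465]
force: [0.1, -0.0, -1.1]
width: 0.0006
```

Call:
{"api": "drive_tool", "payload": {
  "targets": [
    [0.3,-1,0,0,0,-1],
    [0.3,-1,0,0,0,-1],
    [0.3,-1,0,0,0,-1],
    [0.3,-1,0,0,0,-1],
    [0.3,-1,0,0,0,-1]
  ]
}}

```text
t: 3.68
eef_pos: [0.4524, 0.0164, 0.227]
ee_rot: [-3.141, 0.001, -1.989]
force: [-0.1, 0.7, -0.1]
width: 0.0004
```

Call:
{"api": "drive_tool", "payload": {
  "targets": [
    [0.1,-1,0,0,0,-1],
    [0,-1,0,0,0,-1],
    [0,-1,0,0,0,-1],
    [0,-1,0,0,0,-0.1],
    [0,-1,0,0,0,0]
  ]
}}

```text
t: 4.3
eef_pos: [0.456, -0.1836, 0.2269]
ee_rot: [-3.141, 0.0, -2.31]
force: [0.9, 0.0, -0.0]
width: 0.0001
```

```bash
cat > look.py <<'E'
import sys
from h import *
c=arm.get_calibration('wrist'); im,d=arm.grab_frame('wrist'); P=cloud('wrist',d,c)
cv2.imwrite(sys.argv[1],im[:,:,::-1]); np.savez(sys.argv[1][:-4]+'.npz',im=im,P=P)
hsv=cv2.cvtColor(im,cv2.COLOR_RGB2HSV)
def rect(name,m):
    q=P[m]; 
    if len(q)<10: return print(name,'few')
    lo=np.percentile(q[:,:2],[.0,100],axis=0)
    (cx,cy),(a,b),t=cv2.minAreaRect((q[:,:2]*1000).astype(np.float32))
    print(name,len(q),'c',round(cx,1),round(cy,1),'size',round(a,1),round(b,1),'ang',round(t,2),'z',np.round(np.percentile(q[:,2],[5,50,95]),4))
near=lambda p,r:np.hypot(P[...,0]-p[0],P[...,1]-p[1])<r
Z=P[...,2]
org=(hsv[...,0]>3)&(hsv[...,0]<22)&(hsv[...,1]>160)&(hsv[...,2]>100)
for t in sys.argv[2:]:
    n,x,y,r,z0,z1,o=t.split(','); x,y,r,z0,z1=map(float,(x,y,r,z0,z1))
    m=near((x,y),r)&(Z>z0)&(Z<z1)&(d>0)
    rect(n,m&org if o=='1' else m)
print(arm.get_state()['t'])
E
python3 look.py pics/w1.png ctab,.4585,-.221,.04,.015,.035,1 pack,.519,-.155,.055,.07,.09,0 chg,.575,-.095,.09,.045,.06,0 deck,.5,-.175,.06,.024,.031,0
```

```text
ctab 465 c 460.2 -223.5 size 25.6 26.6 ang 47.32 z [0.025  0.0268 0.0282]
pack 997 c 507.5 -171.2 size 30.5 46.4 ang 49.8 z [0.0753 0.0804 0.082 ]
chg 70 c 583.8 -47.2 size 9.8 23.7 ang 52.24 z [0.0502 0.054  0.0553]
deck 1925 c 497.7 -182.2 size 106.1 63.8 ang 47.84 z [0.0264 0.028  0.0293]
4.35
```

View pics/w1.png

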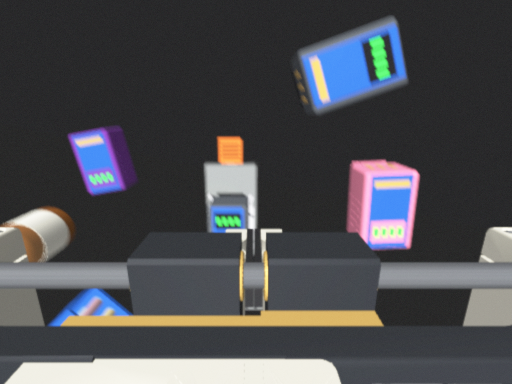

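The wrist view shows the orange tab at (230,150). The deck and the latched pack's lamp end are below it at (228,215), and everything lies on the expected axis. I descend over the tab with closed fingers.

Call:
{"api": "drive_tool", "payload": {
  "targets": [
    [0.07,-1,-0.7,0,0,0.03],
    [0,0,-1,0,0,0],
    [0,0,-1,0,0,0],
    [0,0,-1,0,0,0],
    [0,0,-0.95,0,0,0]
  ]
}}

```text
t: 4.97
eef_pos: [0.4589, -0.2223, 0.0396]
ee_rot: [-3.141, 0.0, -2.307]
force: [0.7, -0.9, 1.0]
width: 0.0007
```

Call:
{"api": "drive_tool", "payload": {
  "targets": [
    [0,0,-0.2,0,0,0],
    [0,0,-0.05,0,0,0],
    [0,0,-0.05,0,0,0]
  ]
}}

```text
t: 5.35
eef_pos: [0.46, -0.2224, 0.0299]
ee_rot: [-3.139, 0.001, -2.307]
force: [0.5, -0.2, 1.0]
width: 0.0006
```

Call:
{"api": "drive_tool", "payload": {
  "targets": [
    [0,0,-0.06,0,0,0],
    [0,0,-0.06,0,0,0],
    [0,0,-0.05,0,0,0],
    [0,0,0,0,0,0]
  ]
}}

```text
t: 5.85
eef_pos: [0.4594, -0.2223, 0.022]
ee_rot: [-3.141, 0.001, -2.307]
force: [1.5, -0.1, 1.8]
width: 0.0007
```

Call:
{"api": "drive_tool", "payload": {
  "targets": [
    [0,0,-0.05,0,0,0],
    [0,0,-0.02,0,0,0],
    [0,0,0,0,0,0],
    [0,0,0,0,0,0],
    [0,0,0,0,0,0]
  ]
}}

```text
t: 6.48
eef_pos: [0.4594, -0.2224, 0.0192]
ee_rot: [-3.141, 0.0, -2.307]
force: [0.7, -0.0, 6.1]
width: 0.0
```

Call:
{"api": "drive_tool", "payload": {
  "targets": [
    [0,0,0,0,0,0],
    [0,0,0,0,0,0],
    [0,0,0,0,0,0],
    [0,0,0,0,0,0],
    [0,0,0,0,0,0]
  ]
}}

```text
t: 7.1
eef_pos: [0.4594, -0.2224, 0.0192]
ee_rot: [-3.141, 0.0, -2.307]
force: [2.1, -0.7, 6.0]
width: 0.0005
```

Call:
{"api": "drive_tool", "payload": {
  "targets": [
    [0,0,0.5,0,0,0],
    [0,0,1,0,0,0],
    [0,0,1,0,0,0],
    [0,0,1,0,0,0],
    [0,0,0.5,0,0,0]
  ],
  "claw": 1
}}

```text
t: 7.72
eef_pos: [0.4588, -0.2223, 0.1806]
ee_rot: [-3.141, 0.001, -2.307]
force: [0.3, -0.3, 0.2]
width: 0.045
```

```bash
python3 look.py pics/w2.png ctab,.4595,-.222,.04,.008,.035,1 pack,.519,-.155,.065,.07,.09,0 deck,.49,-.19,.05,.024,.031,0
python3 - <<'E'
from h import *
f=np.load('pics/w2.npz');P=f['P'];u=np.array([np.cos(np.radians(47.7)),np.sin(np.radians(47.7))])
m=(P[...,2]>.072)&(P[...,2]<.088)&(np.hypot(P[...,0]-.519,P[...,1]+.155)<.065)
q=(P[m][:,:2]-[.4597,-.2228]);a=q@u;b=q@[-u[1],u[0]]
print('near end from tab',np.percentile(a,[0,1,5]),'lateral',np.percentile(b,[0,1,99,100]))
E
```

```text
ctab 642 c 460.9 -221.4 size 30.1 27.0 ang 47.44 z [0.0217 0.0233 0.0245]
pack 1783 c 515.1 -162.4 size 72.5 45.6 ang 47.67 z [0.0751 0.0809 0.0826]
deck 1698 c 486.5 -193.9 size 88.6 64.1 ang 47.55 z [0.0251 0.028  0.0293]
7.775
near end from tab [0.04573716 0.04608867 0.04655258] lateral [-0.02309916 -0.0227311   0.02203455  0.02251698]
```

The pack has sprung out about 9.5 mm and the catch stays down under it. Now I grasp it across its width.

Call:
{"api": "drive_tool", "payload": {
  "targets": [
    [0.65,0.69,0,0,0,-0.03],
    [0.65,0.69,0,0,0,0],
    [0,0,-0.9,0,0,0],
    [0,0,-0.9,0,0,0],
    [0,0,-0.9,0,0,0]
  ],
  "claw": 1
}}

```text
t: 8.4
eef_pos: [0.5097, -0.1668, 0.069]
ee_rot: [3.14, -0.001, -2.31]
force: [0.8, 0.4, -0.4]
width: 0.0874
```

Call:
{"api": "drive_tool", "payload": {
  "targets": [
    [0,0,-0.66,0,0,0],
    [0,0,0,0,0,0],
    [0,0,0,0,0,0]
  ]
}}

```text
t: 8.78
eef_pos: [0.511, -0.1672, 0.045]
ee_rot: [3.142, -0.0, -2.31]
force: [0.3, 0.4, -0.1]
width: 0.0874
```

Call:
{"api": "drive_tool", "payload": {
  "targets": [
    [0,0,0,0,0,0],
    [0,0,0,0,0,0],
    [0,0,0,0,0,0],
    [0,0,0,0,0,0]
  ],
  "claw": 0.45,
  "newtons": 15
}}

```text
t: 9.28
eef_pos: [0.5109, -0.1671, 0.0448]
ee_rot: [-3.141, 0.0, -2.31]
force: [0.2, -0.2, -0.3]
width: 0.053
```

Call:
{"api": "drive_tool", "payload": {
  "targets": [
    [0,0,0,0,0,0],
    [0,0,0,0,0,0],
    [0,0,0,0,0,0],
    [0,0,0,0,0,0]
  ],
  "claw": 0.3
}}

```text
t: 9.78
eef_pos: [0.51, -0.1668, 0.0444]
ee_rot: [3.14, -0.001, -2.31]
force: [-3.3, 3.6, 3.4]
width: 0.0464
```

Call:
{"api": "drive_tool", "payload": {
  "targets": [
    [0,0,0,0,0,0],
    [0,0,0,0,0,0]
  ],
  "newtons": 40
}}

```text
t: 10.02
eef_pos: [0.51, -0.1668, 0.0444]
ee_rot: [3.14, -0.001, -2.31]
force: [-3.1, 3.9, 2.9]
width: 0.0457
```

Call:
{"api": "drive_tool", "payload": {
  "targets": [
    [-0.1,-0.08,0.01,0,0,0],
    [-0.17,-0.185,0,0,0,0],
    [-0.17,-0.185,0,0,0,0],
    [-0.17,-0.185,0,0,0,0]
  ]
}}

```text
t: 10.52
eef_pos: [0.4857, -0.1932, 0.0447]
ee_rot: [3.141, -0.0, -2.311]
force: [0.1, -0.0, -3.0]
width: 0.0459
```

Call:
{"api": "drive_tool", "payload": {
  "targets": [
    [-0.31,-0.34,0,0,0,0],
    [-0.31,-0.34,0,0,0,0],
    [-0.31,-0.34,0,0,0,0],
    [0,0,0,0,0,0]
  ]
}}

```text
t: 11.02
eef_pos: [0.4479, -0.2345, 0.045]
ee_rot: [3.141, -0.0, -2.312]
force: [-0.1, 1.3, -3.3]
width: 0.0459
```

Call:
{"api": "drive_tool", "payload": {
  "targets": [
    [0,0,0.7,0,0,0],
    [0,0,1,0,0,0],
    [0.2,0.5,1,0,0,0],
    [0.3,0.9,1,0,0,0.5],
    [0.3,1,1,0,0,0.5]
  ]
}}

```text
t: 11.65
eef_pos: [0.4814, -0.1365, 0.2345]
ee_rot: [-3.141, 0.001, -2.205]
force: [1.6, 1.4, -4.3]
width: 0.0459
```

Call:
{"api": "drive_tool", "payload": {
  "targets": [
    [0.3,1,0.3,0,0,0.6],
    [0.3,1,0,0,0,0.6],
    [0.3,1,0,0,0,0.6],
    [0.3,1,0,0,0,0.6],
    [0.3,1,0,0,0,0.6]
  ]
}}

```text
t: 12.28
eef_pos: [0.5415, 0.0642, 0.245]
ee_rot: [-3.141, 0.0, -1.889]
force: [0.7, 0.2, -2.9]
width: 0.0455
```

Call:
{"api": "drive_tool", "payload": {
  "targets": [
    [0.3,1,0,0,0,0.6],
    [0.2,1,0,0,0,0.5],
    [0.1,0.8,0,0,0,0.23],
    [0,0.6,0,0,0,0],
    [0,0,0,0,0,0]
  ]
}}

```text
t: 12.9
eef_pos: [0.565, 0.2001, 0.2446]
ee_rot: [3.141, -0.0, -1.751]
force: [-0.5, -0.3, -2.9]
width: 0.0458
```

```bash
python3 look.py pics/w3.png ptab,.5437,.1003,.035,.015,.035,1 deck,.552,.15,.07,.024,.031,0 rails,.556,.17,.06,.033,.05,0; python3 -c "
from h import *
print(arm.get_state()['eef_pos'],arm.get_state()['ee_rot'])
for t in ['mouth','photometer','catch']:
  print(t,[(round(r['score'],2),np.round(w('wrist',r['point']),4)) for r in arm.landmark_of(t,'wrist')])"
```

```text
ptab 596 c 547.5 99.9 size 30.2 27.5 ang 79.78 z [0.0253 0.0268 0.0282]
deck 3564 c 557.0 151.5 size 135.2 64.0 ang 79.41 z [0.0262 0.0279 0.0293]
rails 954 c 563.7 188.3 size 68.4 57.7 ang 79.8 z [0.0338 0.0363 0.0376]
12.95
[0.5649291  0.1991481  0.24469057] [ 3.14112581e+00 -4.26386557e-04 -1.75156613e+00]
mouth [(0.61, array([0.5543, 0.1474, 0.0263]))]
photometer [(0.87, array([0.5682, 0.2201, 0.0007]))]Traceback (most recent call last):
  File "<string>", line 5, in <module>
    print(t,[(round(r['score'],2),np.round(w('wrist',r['point']),4)) for r in arm.landmark_of(t,'wrist')])
                                                                              ~~~~~~~~~~~~~~~^^^^^^^^^^^
ValueError: it knows: beaker, charger, charger_tab, mouth, pack_mid, photometer, reagent, tube_rack
```

View pics/w3.png

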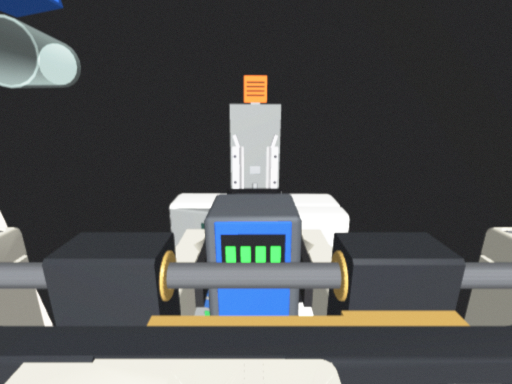

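The wrist view shows the empty shoe straight behind the held pack: tab at (255,88), flared mouth at about (255,190). The pack's lamps are at (255,255) and it sits square in the grip. I go to the front of the mouth.

Call:
{"api": "drive_tool", "payload": {
  "targets": [
    [-0.14,-0.8,0,0,0,-0.01],
    [-0.14,-0.8,-0.3,0,0,0],
    [-0.14,-0.76,-0.9,0,0,0],
    [0,0,-0.9,0,0,0],
    [0,0,-0.9,0,0,0]
  ]
}}

```text
t: 13.68
eef_pos: [0.5485, 0.1029, 0.1247]
ee_rot: [-3.14, 0.001, -1.755]
force: [-0.1, 0.5, -3.3]
width: 0.046
```

Call:
{"api": "drive_tool", "payload": {
  "targets": [
    [0,0,-0.9,0,0,0],
    [0,0,-0.75,0,0,0],
    [0,0,0,0,0,0]
  ]
}}

```text
t: 14.05
eef_pos: [0.5469, 0.1027, 0.0573]
ee_rot: [3.138, -0.003, -1.755]
force: [-0.6, -0.2, -2.5]
width: 0.0457
```

Call:
{"api": "drive_tool", "payload": {
  "targets": [
    [0,0,-0.16,0,0,0.02],
    [0,0,-0.14,0,0,0],
    [0,0,0,0,0,0],
    [0,0,0,0,0,0]
  ]
}}

```text
t: 14.55
eef_pos: [0.5487, 0.1045, 0.0475]
ee_rot: [-3.141, 0.0, -1.751]
force: [-0.0, -0.5, -4.0]
width: 0.0463
```

```bash
python3 look.py pics/w4.png; python3 -c "
from h import *
im,d=arm.grab_frame('scene'); cv2.imwrite('pics/s4.png',cv2.resize(im[120:240,240:400,::-1],None,fx=4,fy=4,interpolation=cv2.INTER_CUBIC))
print(arm.get_state()['eef_pos'],arm.get_state()['ee_rot'],arm.get_state()['force'])"
```

```text
14.6
[0.54867068 0.10448004 0.04737456] [-3.14101753e+00  4.06897012e-04 -1.75087870e+00] [-0.77434059 -0.21617577 -2.89563147]
```

View pics/s4.png

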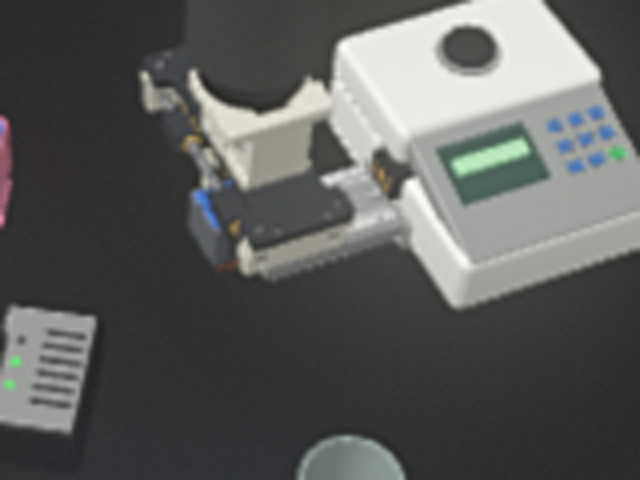

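The scene crop shows the pack in front of and in line with the shoe (pack end at ~(215,235), rails at ~(340,200)). I lower it the last 2 mm and feed it in.

Call:
{"api": "drive_tool", "payload": {
  "targets": [
    [-0.015,0,-0.05,0,0,0],
    [0.023,0.123,0,0,0,0],
    [0.023,0.123,0,0,0,0],
    [0.023,0.123,0,0,0,0],
    [0,0,0,0,0,0]
  ]
}}

```text
t: 15.28
eef_pos: [0.5508, 0.1196, 0.0449]
ee_rot: [-3.141, 0.0, -1.75]
force: [-0.5, -0.7, -3.4]
width: 0.0459
```

Call:
{"api": "drive_tool", "payload": {
  "targets": [
    [0.023,0.123,0,0,0,0],
    [0.023,0.123,0,0,0,0],
    [0.023,0.123,0,0,0,0],
    [0,0,0,0,0,0]
  ]
}}

```text
t: 15.78
eef_pos: [0.5526, 0.1341, 0.0444]
ee_rot: [3.14, -0.001, -1.751]
force: [-3.5, 0.8, -5.0]
width: 0.0456
```

Call:
{"api": "drive_tool", "payload": {
  "targets": [
    [-0.012,0,-0.01,0,0,0],
    [0.01,0.123,0,0,0,0],
    [0.023,0.123,0,0,0,0],
    [0,0,0,0,0,0]
  ]
}}

```text
t: 16.27
eef_pos: [0.5542, 0.1442, 0.0445]
ee_rot: [3.142, 0.0, -1.751]
force: [-3.0, 0.6, -4.2]
width: 0.0457
```

Call:
{"api": "drive_tool", "payload": {
  "targets": [
    [0.008,0.123,0,0,0,0],
    [0.02,0.123,0,0,0,0],
    [0.023,0.123,0,0,0,0],
    [0,0,0,0,0,0]
  ]
}}

```text
t: 16.77
eef_pos: [0.5566, 0.1589, 0.0448]
ee_rot: [-3.141, 0.0, -1.751]
force: [-1.5, 0.0, -2.4]
width: 0.0457
```

Call:
{"api": "drive_tool", "payload": {
  "targets": [
    [0.021,0.123,0,0,0,0],
    [0.021,0.123,0,0,0,0],
    [0,0,0,0,0,0]
  ]
}}

```text
t: 17.15
eef_pos: [0.5584, 0.1692, 0.0448]
ee_rot: [-3.141, 0.001, -1.751]
force: [-1.0, 1.6, -1.5]
width: 0.046
```

Call:
{"api": "drive_tool", "payload": {
  "targets": [
    [0.011,0.06,0,0,0,0],
    [0.011,0.06,0,0,0,0],
    [0,0,0,0,0,0]
  ]
}}

```text
t: 17.52
eef_pos: [0.5591, 0.1735, 0.0447]
ee_rot: [-3.141, 0.001, -1.751]
force: [-1.0, 1.9, -0.3]
width: 0.0458
```

```bash
python3 look.py pics/w5.png ptab,.5475,.0999,.035,.01,.035,1 pack,.562,.175,.09,.075,.087,0; python3 -c "
from h import *
for i in range(3):
  im,d=arm.grab_frame('scene'); s=arm.get_state();print(s['eef_pos'],s['force'])
cv2.imwrite('pics/s5.png',cv2.resize(im[130:220,270:390,::-1],None,fx=5,fy=5,interpolation=cv2.INTER_CUBIC))
"
```

```text
ptab 2189 c 547.3 100.4 size 31.0 28.2 ang 79.76 z [0.0215 0.0226 0.0237]
pack 7812 c 561.2 169.9 size 56.0 75.9 ang 78.2 z [0.0777 0.0809 0.0825]
17.575
[0.55912711 0.17344898 0.04468707] [-1.36209301  0.368481    0.30040003]
[0.55910765 0.17336593 0.04470648] [ 0.39469868  1.23568756 -0.13565682]
[0.55908201 0.17334425 0.04471058] [-0.71621839  1.54311747 -0.27678555]
```

View pics/w5.png

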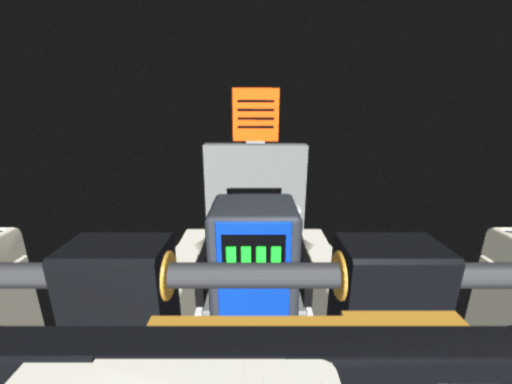

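```bash
cat > gap.py <<'E'
import sys
from h import *
f=np.load(sys.argv[1]);P=f['P'];a=np.radians(79.6);u=np.array([np.cos(a),np.sin(a)])
q=P[...,:2]-[.5474,.1002]; s=q@u; l=q@[-u[1],u[0]]
m=(abs(l)<.018)&(P[...,2]>.074)&(P[...,2]<.088)&(s>.0)&(s<.15)
print('near end beyond tab centre mm',np.percentile(s[m]*1000,[0,.5,2,10]),'(latched: 54)')
E
python3 gap.py pics/w5.npz; python3 gap.py pics/w4.npz
```

```text
near end beyond tab centre mm [43.38996645 43.79162768 43.99581989 45.52936424] (latched: 54)
near end beyond tab centre mm [10.47703995 10.90519978 11.33559163 12.51656043] (latched: 54)
```

Call:
{"api": "drive_tool", "payload": {
  "targets": [
    [0.0091,0.049,0,0,0,0],
    [0.0091,0.049,0,0,0,0],
    [0,0,0,0,0,0]
  ],
  "newtons": 55
}}

```text
t: 18.1
eef_pos: [0.5593, 0.1766, 0.0444]
ee_rot: [3.141, -0.001, -1.751]
force: [-0.6, -3.0, 0.5]
width: 0.0457
```

Call:
{"api": "drive_tool", "payload": {
  "targets": [
    [0.0091,0.049,0,0,0,0],
    [0,0,0,0,0,0],
    [0,0,0,0,0,0]
  ]
}}

```text
t: 18.48
eef_pos: [0.5597, 0.1788, 0.0444]
ee_rot: [3.141, -0.0, -1.751]
force: [-0.7, -4.7, 0.1]
width: 0.0457
```

Resistance is building as expected. I continue in 1 to 2 mm steps.

Call:
{"api": "drive_tool", "payload": {
  "targets": [
    [0.0091,0.049,0,0,0,0],
    [0,0,0,0,0,0],
    [0,0,0,0,0,0]
  ]
}}

```text
t: 18.85
eef_pos: [0.5601, 0.1809, 0.0445]
ee_rot: [3.141, -0.0, -1.751]
force: [-0.5, -4.0, -0.0]
width: 0.0459
```

Call:
{"api": "drive_tool", "payload": {
  "targets": [
    [0.0045,0.025,0,0,0,0],
    [0,0,0,0,0,0],
    [0,0,0,0,0,0]
  ]
}}

```text
t: 19.23
eef_pos: [0.5606, 0.1823, 0.0446]
ee_rot: [-3.141, 0.001, -1.751]
force: [-1.0, -1.9, -0.6]
width: 0.0454
```

```bash
python3 look.py pics/w6.png ptab,.5475,.0999,.035,.01,.035,1; python3 gap.py pics/w6.npz
```

```text
ptab 2262 c 547.3 100.4 size 30.6 28.1 ang 79.56 z [0.0221 0.0233 0.0245]
19.275
near end beyond tab centre mm [52.07711305 52.70374601 52.94048769 54.47747164] (latched: 54)
```

Call:
{"api": "drive_tool", "payload": {
  "targets": [
    [0.0025,0.0125,0,0,0,0],
    [0,0,0,0,0,0],
    [0.0025,0.0125,0,0,0,0],
    [0,0,0,0,0,0]
  ]
}}

```text
t: 19.77
eef_pos: [0.5606, 0.1827, 0.0446]
ee_rot: [3.142, -0.0, -1.751]
force: [-0.7, -4.9, 0.7]
width: 0.0457
```

```bash
python3 look.py pics/w7.png ptab,.5475,.0999,.035,.01,.035,1; python3 gap.py pics/w7.npz
```

```text
ptab 2284 c 547.2 100.2 size 30.5 28.1 ang 79.69 z [0.0223 0.0234 0.0246]
19.825
near end beyond tab centre mm [52.74903748 53.08491774 53.34288393 54.85315266] (latched: 54)
```

Call:
{"api": "drive_tool", "payload": {
  "targets": [
    [0.0025,0.0125,0,0,0,0],
    [0,0,0,0,0,0],
    [0.0025,0.0125,0,0,0,0],
    [0,0,0,0,0,0]
  ]
}}

```text
t: 20.32
eef_pos: [0.5606, 0.1838, 0.0443]
ee_rot: [3.141, -0.0, -1.751]
force: [0.2, -3.9, -1.5]
width: 0.0452
```

```bash
python3 look.py pics/w8.png ptab,.5475,.0999,.035,.01,.035,1; python3 gap.py pics/w8.npz
```

```text
ptab 2425 c 547.3 100.2 size 30.9 28.1 ang 79.69 z [0.0255 0.0266 0.0278]
20.375
near end beyond tab centre mm [53.72643943 54.08912353 54.35231206 55.94261221] (latched: 54)
```

The tab is back up at 26.6 mm and the pack's rear end is 54 mm from it, so the catch has clicked. I let go and retreat upward.

Call:
{"api": "drive_tool", "payload": {
  "targets": [
    [0,0,0,0,0,0],
    [0,0,0,0,0,0],
    [0,0,0,0,0,0],
    [0,0,0,0,0,0],
    [0,0,0,0,0,0]
  ],
  "claw": 0.85
}}

```text
t: 21.0
eef_pos: [0.5609, 0.1841, 0.0446]
ee_rot: [-3.141, 0.0, -1.751]
force: [1.6, -0.7, 0.5]
width: 0.0742
```

Call:
{"api": "drive_tool", "payload": {
  "targets": [
    [0,0,0.3,0,0,0],
    [0,0,0.7,0,0,0],
    [0,0,1,0,0,0],
    [0,0,1,0,0,0],
    [0,0,1,0,0,0]
  ]
}}

```text
t: 21.62
eef_pos: [0.5608, 0.1838, 0.2069]
ee_rot: [-3.141, 0.001, -1.751]
force: [0.5, -0.2, 0.8]
width: 0.0745
```

```bash
python3 look.py pics/w9.png ptab,.5475,.0999,.035,.01,.035,1 pack,.563,.187,.05,.072,.09,0; python3 gap.py pics/w9.npz; python3 -c "
from h import *
im,d=arm.grab_frame('scene'); P=cloud('scene',d)
cv2.imwrite('pics/s9.png',cv2.resize(im[110:330,170:400,::-1],None,fx=2.6,fy=2.6,interpolation=cv2.INTER_CUBIC))
print(arm.get_state()['force'],arm.get_state()['eef_pos'])"
```

```text
ptab 700 c 547.4 100.6 size 30.0 28.1 ang 79.63 z [0.0256 0.0268 0.0282]
pack 2966 c 565.2 194.5 size 84.2 45.9 ang 79.21 z [0.0783 0.0804 0.0817]
21.675
near end beyond tab centre mm [53.83602815 54.07483474 54.73649668 60.3841691 ] (latched: 54)
[0.60301721 0.09777809 0.00918762] [0.56324933 0.18495742 0.21075303]
```

View pics/s9.png

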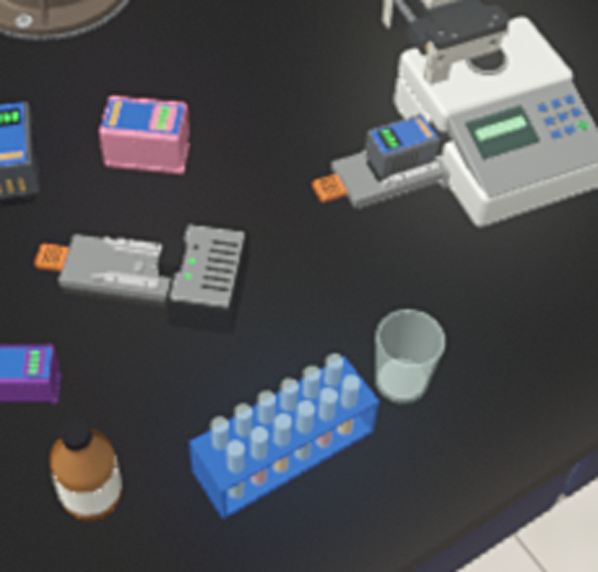

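The picture shows the pack home in the photometer's shoe at (403,145), the tab up at (328,187), and the gripper clear above. The bystanders are untouched, so I hand in.

```bash
python3 -c "
from station import arm
print(arm.job_done(), arm.get_state()['t'])"
```

```text
the job is handed in; nothing more can be done
the job is handed in; nothing more can be done
```

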